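# Stand the brass dome stake on the bench block

## Task

Take the brass stake with the round domed head out of the wooden stand and stand it upright, dome up, in the middle of the square steel bench block, ready for shaping a bezel over it. It is top-heavy on a narrow foot: set it down gently rather than dropping it, let go slowly, back away and wait a moment to see that it stays still. Leave the other two stakes where they are in the stand.

Things in the scene. Friction and masses are not known exactly. Their poses are not given: they have to be found in the camera images.
- brass_dome_stake: The stake to move: yellow brass, loose, 0.4 kg, 110 mm tall, starting in one of the stand's 3 holes (25 mm wide, 12 deep). Origin: centre of its underside, z up its axis. Foot 24 mm across, stem 14 mm across to 60 mm up, then a heavy head: an upright cylinder 36 mm across from 68 to 100 mm (grip here from above), domed to 110 mm. Centre of mass 75 mm up: tips over beyond 8 degrees.
- steel_dome_stake: Bystander in another hole of the stand: same shape and size as the one to move, but dark grey steel. Origin: centre of its underside, z up. The stand is a fixed dark wooden block 285 x 70 x 26 mm with three holes in a row, 95 mm apart; which stake is in which hole varies.
- brass_square_stake: Bystander in another hole of the stand: brass too, same foot and stem, but with a square, flat-topped head 34 x 34 mm from 60 to 96 mm up. Origin: centre of its underside, z up.
- block_top (a point): Centre of the top face of the bench block, a fixed flat bright steel square 100 x 100 mm on a slightly larger black rubber base; the face lies 24 mm above the bench. z points up, x and y along the block's sides.
There are look-alikes about, which are no part of the job. What is shaped like the brass_dome_stake but blue or white is not meant.

How it is judged:
On the way:
1. the brass dome stake stands on the bench block by itself, let go and still (horizontal distance between brass_dome_stake and block_top below 0.025 m and z of brass_dome_stake in the frame of block_top between -0.004 and 0.005 m and angle between brass_dome_stake's own z axis and vertical below 0.1 rad and linear speed of brass_dome_stake below 0.02 m/s and angular speed of brass_dome_stake below 0.2 rad/s and contact force between brass_dome_stake and the fingers below 0.05 N and contact force between brass_dome_stake and the arm below 0.05 N), for 0.5 s.
At the end, for the whole second after the job is handed in: The brass dome stake stands upright (within about 6 degrees) on its foot on the bench block, its axis within 25 mm of the block's centre, released and still; the other two stakes are still in the stand, within 20 mm of where they were and not leaning more than 20 degrees (all of step 1 and distance of each of steel_dome_stake, brass_square_stake from where it was at the start of the episode below 0.02 m and angle between each of steel_dome_stake, brass_square_stake's own z axis and vertical below 0.35 rad); the robot touches nothing.
It fails at once if the brass dome stake is tipped over (angle between brass_dome_stake's own z axis and vertical above 0.6 rad).
It fails at once if the brass dome stake is dropped (falls freely more than about 10 mm) (contact force between brass_dome_stake and anything else below 0.02 N and linear speed of brass_dome_stake above 0.45 m/s).
It fails at once if another stake is moved from its place or knocked over (distance of any of steel_dome_stake, brass_square_stake from where it was at the start of the episode above 0.02 m or angle between any of steel_dome_stake, brass_square_stake's own z axis and vertical above 0.35 rad).
It also fails if it takes over 48 s, if anything falls off the work surface, if the arm or the gripper's body presses on something with over 40 N, if the wrist force passes 120 N, or if a joint passes its speed limit or range.

## Robot

A 6-joint arm with a two-finger parallel gripper is mounted at the origin on the work surface. World frame = base frame: x ahead of the robot, y to its left, z up, the work surface at z = 0. Lengths are in m, angles in rad, forces in N, time in s.
With the tool pointing down it reaches from about 0.375 to 0.75 m from the base axis. Payload 9 kg.
Tool frame: the origin (TCP) lies midway between the tips of the shut fingers; the grasp point (between the pads) lies 19 mm behind it; z points along the fingers, y is the line along which they close (so a half turn about z gives the same grasp; the last joint's range is limited). The gripper opens to 85 mm and grips with 20 to 120 N. Pads are 22 mm wide; open, the fingers measure 114 mm over their backs; the gripper's body (76 mm by 85 mm) begins 54 mm behind the grasp point. The pads swing forward as they close: fully open they stand 13 mm farther back than shut.
Start: joints at [-1.334, 0.104, 0.097, 1.564, 0, 1.353], TCP at [0.264, -0.539, 0.231] pointing down, gripper open.
Joint ranges: [-2.99, 2.99], [-0.84, 1.86], [-1.1, 1.16], [-1.84, 2.11], [-1.51, 1.56], [-3.14, 3.14]. Speed limits (rad/s): [2.22, 2.22, 2.57, 3.14, 3.14, 3.14].

## Interface

Orientations are given as [roll, pitch, yaw] about the fixed x, y, z axes, in that order (R = Rz(yaw) Ry(pitch) Rx(roll)).
In Python, from rig import env, optics, outline_of gives the robot as it stands.
- The arm moves only by the shell command python3 -m inch 'ROWS' [FORCE]. ROWS is JSON, one flat list of numbers, 7 for each row, row after row: the shift along the tool's x, y, z in cm, then the turn, a rotation vector about the tool's x, y, z in rad, then the finger opening in cm, from 0 to 8.54. In form: [tx, ty, tz, ax, ay, az, gripper, tx, ty, tz, ax, ay, az, gripper, ...]. A call has exactly 8 rows; each row shifts and turns the commanded pose from where the row before left it, along the tool's axes as they then stand; what a row does not reach is not made up. A row lasts 1/12 s, in which the tool goes at most 41.7 mm and 7.16 degrees, less where a joint would pass 70% of its speed; a pose out of reach is approached as far as the arm can. A call is refused whole if a number of a shift passes 4.17 or a number of a turn 0.125, either way. A call with a gripper value outside its range is refused whole. The fingers move at their own pace and stop on an object; FORCE is the grip in N (left out, the last holds). Time passes only in rows, so rows that do not move let the fingers close, or fill a call up. It gives the time, the measured TCP pose, the force, the opening and the grip force at its end, in the units of the state.
- env.sense(): the state, without advancing time (a new reading comes with each control period).
- optics.capture(name): name is "side" or "top" or "wrist"; returns a dict with "image" (400x640x3 uint8, red, green, blue), "range_z" (400x640 float32, m along the optical axis (not along the pixel's ray), 0 where there is no reading), "fx", "fy", "cx", "cy" (pixels), "xyz" and "rotation" of the camera in the world. Camera axes: x right, y down, z forward; pixel columns grow to the right and rows downward; lengths in m; the calibration is good to about 2 mm. A picture is of the moment at which its call begins.
- env.finish_job(): hands the job in; it is judged then, once.
Trained networks look in a picture, given as the dict that the camera call returned (one of the last four; its "shot" number tells which), for a name from the list of things; names that differ only in an ending like _2 or _b are one class to them, and where a whole thing is asked for, a point or a joint stands for the part that bears it (a point fixed in the world has none). Each returns a list of dicts, best first, with "p" (0 to 1); they miss things now and then, are a little off and sometimes report something else, mostly with a low value. They report only what shows in the picture. A call takes as long as a camera call. They do not tell look-alikes from the thing itself.
- outline_of(picture, query): "region" (400x640 bool, what is visible of it) and "rect" ([left, top, right, bottom] in pixels, round what is visible of it).
The state is a dict: "time_s": time; "q": joint angles; "joint_vel": joint speeds; "tau": joint torques, N m; "tcp_pos": TCP position; "ee_rot": TCP orientation; "force": force on the tool from outside, world axes, zero at the start; "moment": the same for the moment, N m; "grip_width": finger opening in m; "gripper_force": force on a finger pad.
Only numpy, scipy, OpenCV 4.12 (cv2) and the standard library are available. Lean on these libraries where they do the work, as an engineer would, in place of code of your own. Each camera call takes 0.05 s, during which the arm holds its last target. There are 200 camera calls.

## Working session

There is one attempt and no reset: what is moved stays moved. The work goes in short steps, Python scripts to look and compute and a shell command to move; the robot and the scene stay as the last step left them, time stands still between calls to the robot, and variables do not carry over. Pictures are saved under pics/ and viewed, at most 10 in all, crops included, and the job is handed in when it is done.

```bash
ls; mkdir -p pics
python3 - <<'E'
from rig import env, optics, outline_of
import cv2,numpy as np
s=env.sense(); print(s["time_s"],s["tcp_pos"],s["ee_rot"],s["grip_width"])
a=optics.capture("top"); b=optics.capture("side")
for n,p in(("top",a),("side",b)):
    np.savez(f"pics/{n}.npz",**{k:v for k,v in p.items()})
    print(n,p["xyz"],np.round(p["rotation"],3).tolist(),p["fx"],p["cx"],p["cy"])
    for q in ("brass_dome_stake","steel_dome_stake","brass_square_stake"):
        print(q,[(round(d["p"],2),d["rect"]) for d in outline_of(p,q)[:4]])
cv2.imwrite("pics/a.png",cv2.resize(np.vstack([a["image"],b["image"]])[:,:,::-1],(480,600),interpolation=cv2.INTER_AREA))
cv2.imwrite("pics/t.png",a["image"][:,:,::-1])
E
```

```text
pics
0.0 [ 0.26351477 -0.53868012  0.23055105] [-3.14035284e+00 -3.04988293e-04  4.54852594e-01] 0.08532248596911479
top [ 0.4745531  -0.02759018  1.02962331] [-3.044, 0.011, -1.57] 468.5469680507971 320.15744847855416 203.29066917488748
brass_dome_stake [(0.8, [298.7, 143.4, 312.4, 167.4]), (0.57, [211.8, 108.4, 237.2, 132.2]), (0.55, [245.2, 158.8, 263.3, 183.8])]
steel_dome_stake [(0.72, [207.8, 251.1, 231.6, 267.2])]
brass_square_stake [(0.61, [223.5, 202.3, 247.6, 225.3])]
side [ 0.5281338  -0.6820547   0.58792895] [-2.259, -0.007, -0.085] 368.3585420979481 324.8565211562175 201.5914409171042
brass_dome_stake [(0.91, [349.2, 167.5, 370.2, 208.3]), (0.82, [334.4, 140.2, 346.2, 177.5]), (0.75, [370.9, 134.4, 383.6, 167.4])]
steel_dome_stake [(0.69, [259.7, 126.3, 277.5, 166.2])]
brass_square_stake [(0.77, [296.0, 136.2, 311.1, 171.9])]
```

View pics/t.png

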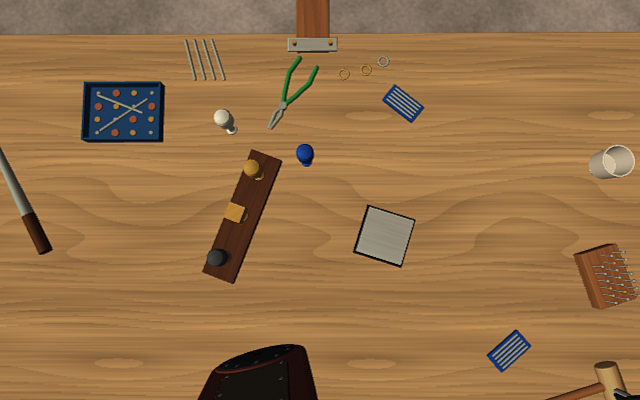

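The top view shows the stand with the brass dome at (252,168), the brass square at (235,212) and the steel dome at (216,258). The block is at (385,236), and the blue look-alike at (305,154) and white one at (224,118) stand outside the stand.

```bash
cat > h.py <<'E'
import numpy as np
from scipy.spatial.transform import Rotation as R
def cloud(p):
    z=p["range_z"]; v,u=np.mgrid[:400,:640]
    c=np.dstack([(u-p["cx"])/p["fx"]*z,(v-p["cy"])/p["fy"]*z,z])
    r=np.array(p["rotation"]); r=r if r.shape==(3,3) else R.from_euler("xyz",r).as_matrix()
    w=c@r.T+np.array(p["xyz"]); w[z==0]=np.nan
    return w
def circ(P):
    A=np.c_[2*P[:,:2],np.ones(len(P))]; s=np.linalg.lstsq(A,(P[:,:2]**2).sum(1),rcond=None)[0]
    return s[:2],np.sqrt(s[2]+s[:2]@s[:2])
E
python3 - <<'E'
import numpy as np,cv2
from h import *
for n in("top","side"):
    p=dict(np.load(f"pics/{n}.npz")); w=cloud(p); P=w.reshape(-1,3); im=p["image"].reshape(-1,3).astype(int)
    P0=P
    ok=np.isfinite(P[:,2])&(P[:,0]>.3)&(P[:,0]<.75)&(abs(P[:,1])<.35)
    print(n,"bench z",np.median(P[ok&(P[:,2]<.015),2]))
    # tall things
    m=(ok&(P[:,2]>.06)&(P[:,2]<.13)).reshape(400,640).astype(np.uint8)
    k,l,st,_=cv2.connectedComponentsWithStats(m)
    for i in range(1,k):
        s=(l.ravel()==i)
        if s.sum()<30: continue
        Q=P[s]; top=Q[Q[:,2]>np.nanmax(Q[:,2])-.045]
        cyl=Q[(Q[:,2]>.075)&(Q[:,2]<.118)]
        print(st[i],"rgb",im[s].mean(0).round(),"min",Q.min(0).round(3),"max",Q.max(0).round(3),"highest",Q[Q[:,2]>Q[:,2].max()-.004].mean(0).round(3))
    # block
    b=ok&(P[:,2]>.014)&(P[:,2]<.034)&(im.min(1)>110)&(np.ptp(im,axis=1)<40)
    k,l,st,_=cv2.connectedComponentsWithStats(b.reshape(400,640).astype(np.uint8))
    i=1+st[1:,4].argmax(); Q=P[l.ravel()==i]
    print("block",st[i],np.median(Q[:,2]),cv2.minAreaRect((Q[:,:2]).astype(np.float32)*1000))
E
```

```text
top bench z 0.0012437355133322336
[214 112  21  18 286] rgb [144. 134. 114.] min [0.723 0.163 0.069] max [0.75  0.198 0.115] highest [0.742 0.181 0.112]
[296 144  18  20 285] rgb [ 22.  46. 100.] min [ 0.651 -0.003  0.068] max [0.686 0.031 0.115] highest [0.669 0.013 0.112]
[243 159  20  20 299] rgb [126.  91.  39.] min [0.617 0.099 0.084] max [0.652 0.135 0.127] highest [0.635 0.117 0.125]
[224 202  25  22 345] rgb [156. 111.  47.] min [0.526 0.13  0.076] max [0.567 0.171 0.116] highest [0.547 0.152 0.113]
[207 249  22  18 316] rgb [44. 42. 40.] min [0.441 0.167 0.082] max [0.475 0.202 0.128] highest [0.458 0.185 0.125]
block [ 357  207   57   58 2098] 0.024887624426737975 ((504.10369873046875, -154.96067810058594), (98.1247329711914, 98.72064971923828), 72.5021743774414)
side bench z -0.0001293225944021259
[263 129  14  23 257] rgb [65. 55. 46.] min [0.442 0.164 0.061] max [0.477 0.194 0.125] highest [0.46  0.181 0.123]
[369 131  11  18 180] rgb [136. 123. 105.] min [0.724 0.16  0.067] max [0.75  0.188 0.11 ] highest [0.739 0.176 0.108]
[296 136  16  22 286] rgb [136.  96.  28.] min [0.526 0.128 0.06 ] max [0.567 0.17  0.112] highest [0.548 0.149 0.109]
[333 139  14  25 269] rgb [124.  87.  28.] min [0.619 0.097 0.061] max [0.653 0.13  0.125] highest [0.636 0.113 0.122]
[351 166  16  22 294] rgb [31. 51. 94.] min [ 0.652 -0.008  0.061] max [0.687 0.025 0.11 ] highest [0.669 0.01  0.108]
block [ 260  233   59   42 1643] 0.02378517845519612 ((504.4640808105469, -158.3760986328125), (98.35664367675781, 98.077392578125), 72.53378295898438)
```

```bash
python3 -m inch '[0,0,0,0,0,-0.097,8.5, 0,0,0,0,0,-0.097,8.5, 0,0,0,0,0,-0.097,8.5, 0,0,0,0,0,-0.097,8.5, 0,0,0,0,0,-0.097,8.5, 0,0,0,0,0,-0.097,8.5, 0,0,0,0,0,-0.097,8.5, 0,0,0,0,0,-0.097,8.5]' 50
python3 -m inch '[0,0,0,0,0,-0.097,8.5, 0,0,0,0,0,-0.097,8.5, 0,0,0,0,0,-0.097,8.5, 0,0,0,0,0,-0.097,8.5, 0,0,0,0,0,-0.097,8.5, 0,0,0,0,0,-0.097,8.5, 0,0,0,0,0,-0.097,8.5, 0,0,0,0,0,-0.097,8.5]'
python3 -m inch '[0,0,0,0,0,-0.097,8.5, 0,0,0,0,0,-0.097,8.5, 0,0,0,0,0,-0.097,8.5, 0,0,0,0,0,-0.097,8.5, 0,0,0,0,0,-0.097,8.5, 0,0,0,0,0,-0.097,8.5, 0,0,0,0,0,-0.097,8.5, 0,0,0,0,0,-0.097,8.5]'
```

```text
time_s: 1.07
tcp_pos: [0.2636, -0.539, 0.2314]
ee_rot: [3.141, 0.0, 1.236]
force: [0.1, -0.7, 0.5]
grip_width: 0.0849
gripper_force: 0.0
time_s: 1.73
tcp_pos: [0.2636, -0.539, 0.2313]
ee_rot: [-3.142, 0.0, 2.012]
force: [-1.1, 0.0, -0.0]
grip_width: 0.0848
gripper_force: 0.0
time_s: 2.4
tcp_pos: [0.2636, -0.539, 0.2313]
ee_rot: [-3.142, 0.0, 2.788]
force: [-0.3, -0.8, -0.5]
grip_width: 0.0853
gripper_force: 0.0
```

```bash
python3 -m inch '[-0.5,3.1,0,0,0,0,8.5, -0.5,3.1,0,0,0,0,8.5, -0.5,3.1,0,0,0,0,8.5, -0.5,3.1,0,0,0,0,8.5, -0.5,3.1,0,0,0,0,8.5, -0.5,3.1,0,0,0,0,8.5, -0.5,3.1,0,0,0,0,8.5, -0.5,3.1,0,0,0,0,8.5]'
python3 -m inch '[-0.5,3.1,0,0,0,0,8.5, -0.5,3.1,0,0,0,0,8.5, -0.5,3.1,0,0,0,0,8.5, -0.5,3.1,0,0,0,0,8.5, -0.5,3.1,0,0,0,0,8.5, -0.5,3.1,0,0,0,0,8.5, -0.5,3.1,0,0,0,0,8.5, -0.5,3.1,0,0,0,0,8.5]'
python3 -m inch '[-0.5,3.1,0,0,0,0,8.5, -0.5,3.1,0,0,0,0,8.5, -0.5,3.1,0,0,0,0,8.5, -0.5,3.1,0,0,0,0,8.5, -0.5,3.1,0,0,0,0,8.5, -0.5,3.1,0,0,0,0,8.5, -0.5,3.1,0,0,0,0,8.5, 0,0,0,0,0,0,8.5]'
python3 - <<'E'
from rig import env, optics
import cv2,numpy as np
from h import *
s=env.sense(); print(s["time_s"],s["tcp_pos"],s["ee_rot"],s["q"])
p=optics.capture("wrist"); w=cloud(p); Q=w.reshape(-1,3); im=p["image"].reshape(-1,3).astype(int)
cv2.imwrite("pics/w.png",p["image"][:,:,::-1])
for n,c in(("dome",(.6355,.115)),("sq",(.547,.151))):
    near=np.hypot(Q[:,0]-c[0],Q[:,1]-c[1])<.035
    t=near&(Q[:,2]>.085)&(Q[:,2]<.14)
    if t.sum(): H=Q[t]; print(n,t.sum(),H.min(0),H.max(0),H[H[:,2]>H[:,2].max()-.003].mean(0),im[t].mean(0))
E
```

```text
time_s: 3.07
tcp_pos: [0.3886, -0.3195, 0.2314]
ee_rot: [-3.141, 0.0, 2.783]
force: [-0.1, -0.1, 0.6]
grip_width: 0.0851
gripper_force: 0.0
time_s: 3.73
tcp_pos: [0.5133, -0.1012, 0.2315]
ee_rot: [-3.141, 0.001, 2.783]
force: [0.4, -0.5, -1.0]
grip_width: 0.085
gripper_force: 0.0
time_s: 4.4
tcp_pos: [0.6229, 0.0925, 0.2303]
ee_rot: [3.14, -0.001, 2.786]
force: [-0.9, 0.2, -0.4]
grip_width: 0.085
gripper_force: 0.0
4.4 [0.62286906 0.0924984  0.23026347] [ 3.14044080e+00 -7.70511573e-04  2.78634177e+00] [-6.05201573e-02  1.96454047e-01  1.96176712e-01  1.57092169e+00
  1.32600300e-03  2.94730908e-01]
dome 1371 [0.61950879 0.09875753 0.08519151] [0.65495951 0.13417125 0.12636513] [0.6375112  0.11631475 0.12434628] [124.30342815  89.35229759  43.86579139]
sq 1804 [0.52783447 0.12893901 0.08534087] [0.57022323 0.17141089 0.11373942] [0.5486208  0.15028138 0.11147872] [148.9695122  105.34257206  50.3364745 ]
```

View pics/w.png

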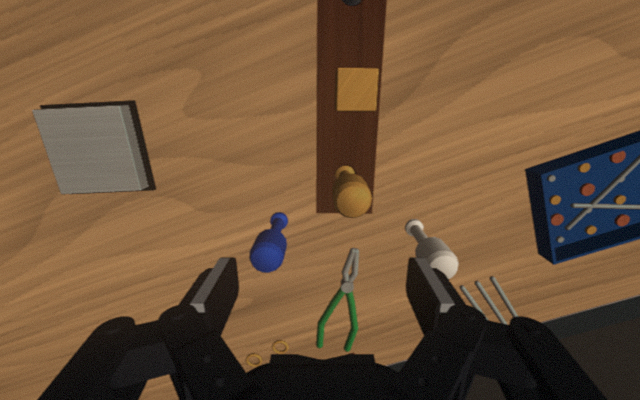

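The wrist view shows the brass dome at (352,195) in the stand, with the square stake behind it at (357,90). The row is vertical in the image, so the fingers will close across the row, clear of the blue stake (268,250) and the white one (437,260).

```bash
python3 -m inch '[-0.12,0.67,0,0,0,0,8.5, -0.12,0.67,0,0,0,0,8.5, -0.12,0.67,0,0,0,0,8.5, -0.12,0.67,0,0,0,0,8.5, 0,0,2,0,0,0,8.5, 0,0,2,0,0,0,8.5, 0,0,2,0,0,0,8.5, 0,0,0,0,0,0,8.5]'
python3 - <<'E'
from rig import env, optics
import numpy as np
from h import *
s=env.sense(); t=s["tcp_pos"]; y=s["ee_rot"][2]; print(t,s["ee_rot"])
for n in ("wrist","top"):
    Q=cloud(optics.capture(n)).reshape(-1,3)
    k=(np.hypot(Q[:,0]-.6365,Q[:,1]-.116)<.027)&(Q[:,2]>.086)&(Q[:,2]<.13); H=Q[k]
    if len(H)<20: print(n,len(H)); continue
    c=(H.min(0)+H.max(0))/2; d=c-t; print(n,len(H),c.round(4),H.max(0).round(4),"tool xy cm",100*(np.cos(y)*d[0]+np.sin(y)*d[1]),100*(np.sin(y)*d[0]-np.cos(y)*d[1]))
E
```

```text
time_s: 5.12
tcp_pos: [0.6337, 0.1116, 0.1669]
ee_rot: [-3.14, -0.005, 2.782]
force: [-1.6, 0.2, -1.2]
grip_width: 0.0848
gripper_force: 0.0
[0.63368016 0.111597   0.16689654] [-3.1396652  -0.00546294  2.78236498]
wrist 2280 [0.6366 0.1167 0.1061] [0.6535 0.1343 0.1262] tool xy cm -0.09021751632105775 0.5781131568222436
top 115 [0.6273 0.117  0.1069] [0.6369 0.1328 0.1275] tool xy cm 0.7825394038635013 0.27925070707387173
```

```bash
python3 -m inch '[-0.05,0.2,0,0,0,0,8.5, -0.05,0.2,0,0,0,0,8.5, 0,0,0,0,0,0,8.5, 0,0,0,0,0,0,8.5, 0,0,0,0,0,0,8.5, 0,0,0,0,0,0,8.5, 0,0,0,0,0,0,8.5, 0,0,0,0,0,0,8.5]'
```

```text
time_s: 5.88
tcp_pos: [0.6379, 0.115, 0.1713]
ee_rot: [-3.142, 0.0, 2.783]
force: [-0.4, -0.3, 0.1]
grip_width: 0.0854
gripper_force: 0.0
```

```bash
python3 -m inch '[0.15,0.1,0.8,0,0,0,8.5, 0,0,0.8,0,0,0,8.5, 0,0,0.8,0,0,0,8.5, 0,0,0.8,0,0,0,8.5, 0,0,0.8,0,0,0,8.5, 0,0,0.8,0,0,0,8.5, 0,0,0,0,0,0,8.5, 0,0,0,0,0,0,8.5]'
python3 -m inch '[0,0,0.9,0,0,0,8.5, 0,0,0.9,0,0,0,8.5, 0,0,0.9,0,0,0,8.5, 0,0,0.9,0,0,0,8.5, 0,0,0.9,0,0,0,8.5, 0,0,0,0,0,0,8.5, 0,0,0,0,0,0,8.5, 0,0,0,0,0,0,8.5]'
python3 - <<'E'
from rig import optics
import cv2
p=optics.capture("side"); cv2.imwrite("pics/s1.png",cv2.resize(p["image"][80:260,230:450,::-1],None,fx=3,fy=3))
E
```

```text
time_s: 6.55
tcp_pos: [0.6364, 0.1164, 0.1225]
ee_rot: [-3.141, -0.001, 2.783]
force: [-1.1, -0.3, 0.3]
grip_width: 0.0852
gripper_force: 0.0
time_s: 7.22
tcp_pos: [0.637, 0.1164, 0.0786]
ee_rot: [3.142, 0.0, 2.783]
force: [1.1, 0.6, 0.6]
grip_width: 0.0853
gripper_force: 0.0
```

View pics/s1.png

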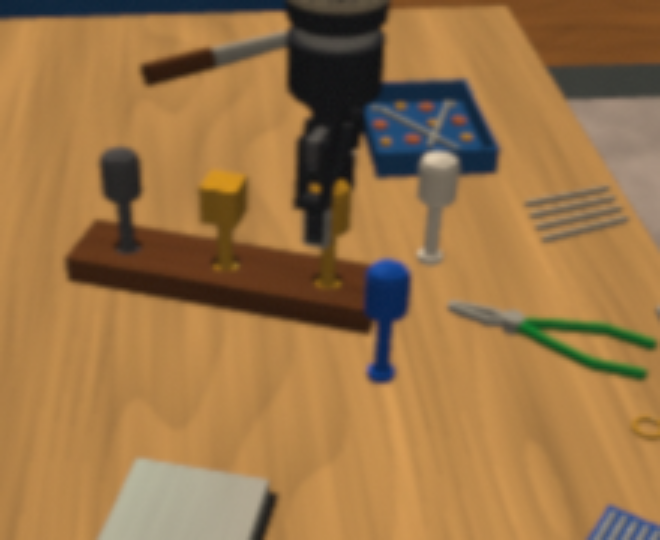

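The side view shows the fingers either side of the brass head at (335,205), clear of its neighbours. Closing now.

```bash
python3 -m inch '[0,0,0,0,0,0,7.5, 0,0,0,0,0,0,6.7, 0,0,0,0,0,0,6, 0,0,0,0,0,0,5.3, 0,0,0,0,0,0,4.8, 0,0,0,0,0,0,4.4, 0,0,0,0,0,0,4.1, 0,0,0,0,0,0,3.8]' 40
python3 -m inch '[0,0,0,0,0,0,3.6, 0,0,0,0,0,0,3.4, 0,0,0,0,0,0,3.2, 0,0,0,0,0,0,3, 0,0,0,0,0,0,3, 0,0,0,0,0,0,3, 0,0,0,0,0,0,3, 0,0,0,0,0,0,3]' 40
```

```text
time_s: 7.93
tcp_pos: [0.6368, 0.1164, 0.0783]
ee_rot: [-3.142, -0.0, 2.783]
force: [-0.7, 0.0, 0.3]
grip_width: 0.0382
gripper_force: 0.0
time_s: 8.6
tcp_pos: [0.637, 0.1165, 0.0785]
ee_rot: [3.141, 0.0, 2.783]
force: [0.7, 1.8, 3.0]
grip_width: 0.0349
gripper_force: 40.3
```

```bash
python3 -m inch '[0,0,0,0,0,0,3, 0,0,-0.3,0,0,0,3, 0,0,-0.5,0,0,0,3, 0,0,-0.7,0,0,0,3, 0,0,-1,0,0,0,3, 0,0,-1,0,0,0,3, 0,0,-1,0,0,0,3, 0,0,-1,0,0,0,3]' 60
python3 -m inch '[0,0,-1,0,0,0,3, 0,0,-1,0,0,0,3, 0,0,-1,0,0,0,3, 0,0,-1,0,0,0,3, 0,0,-0.5,0,0,0,3, 0,0,0,0,0,0,3, 0,0,0,0,0,0,3, 0,0,0,0,0,0,3]' 60
python3 - <<'E'
from rig import optics
import cv2
p=optics.capture("side"); cv2.imwrite("pics/s2.png",cv2.resize(p["image"][60:260,230:450,::-1],None,fx=2.7,fy=2.7))
E
```

```text
time_s: 9.27
tcp_pos: [0.637, 0.1164, 0.1348]
ee_rot: [3.142, 0.001, 2.783]
force: [-0.2, -0.2, -4.6]
grip_width: 0.0344
gripper_force: 60.1
time_s: 9.93
tcp_pos: [0.6365, 0.1164, 0.1775]
ee_rot: [-3.141, -0.001, 2.783]
force: [-0.4, -1.1, -4.7]
grip_width: 0.0349
gripper_force: 60.1
```

View pics/s2.png

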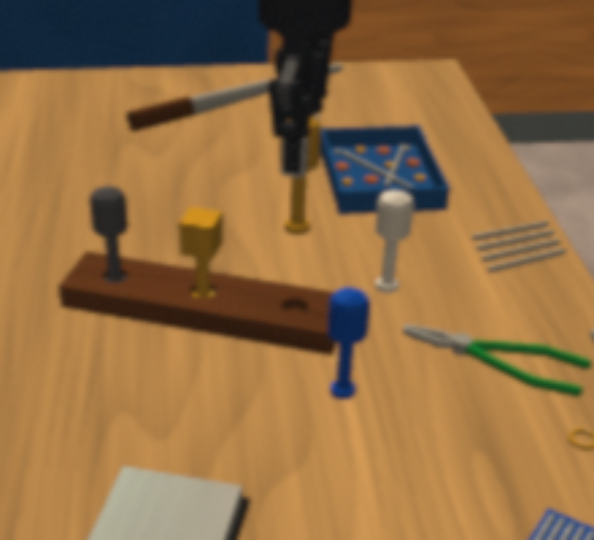

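The stake hangs upright in the grip with its foot at (297,228), its hole is empty, and the other two stakes have not moved. Now carrying it to the block.

```bash
python3 -m inch '[0.08,-0.8,-0.1,0,0,0,3, 0.13,-1.4,-0.1,0,0,0,3, 0.19,-2,-0.1,0,0,0,3, 0.22,-2.4,-0.1,0,0,0,3, 0.22,-2.4,0,0,0,0,3, 0.22,-2.4,0,0,0,0,3, 0.22,-2.4,0,0,0,0,3, 0.22,-2.4,0,0,0,0,3]'
python3 -m inch '[0.22,-2.4,0,0,0,0,3, 0.22,-2.4,0,0,0,0,3, 0.22,-2.4,0,0,0,0,3, 0.22,-2.4,0,0,0,0,3, 0.19,-2,0,0,0,0,3, 0.13,-1.4,0,0,0,0,3, 0.08,-0.8,0,0,0,0,3, 0,-0.2,0,0,0,0,3]'
python3 -m inch '[0,0,0,0,0,0,3, 0,0,0,0,0,0,3, 0,0,0,0,0,0,3, 0,0,0,0,0,0,3, 0,0,0,0,0,0,3, 0,0,0,0,0,0,3, 0,0,0,0,0,0,3, 0,0,0,0,0,0,3]'
python3 - <<'E'
from rig import env,optics
import cv2,numpy as np
from h import *
t=env.sense()["tcp_pos"]
ims=[]
for n in("side","top"):
    p=optics.capture(n); im=p["image"]; w=cloud(p); Q=w.reshape(-1,3); I=im.reshape(-1,3).astype(int)
    br=(I[:,0]-I[:,2]>35)&(np.hypot(Q[:,0]-t[0],Q[:,1]-t[1])<.05)&(Q[:,2]>.09)&(Q[:,2]<.26)
    H=Q[br]; print(n,br.sum())
    if br.sum()>10:
        for a in np.arange(H[:,2].min(),H[:,2].max(),.015):
            g=H[(H[:,2]>=a)&(H[:,2]<a+.015)]
            if len(g): print(round(a,3),len(g),(g.min(0)[:2]).round(4),(g.max(0)[:2]).round(4))
    b=(Q[:,2]>.014)&(Q[:,2]<.034)&(I.min(1)>90)&(np.ptp(I,axis=1)<40)&(np.hypot(Q[:,0]-.504,Q[:,1]+.157)<.09)
    print("block",b.sum(),cv2.minAreaRect(Q[b][:,:2].astype(np.float32)*1000))
    ims.append(im)
cv2.imwrite("pics/s3.png",cv2.resize(ims[0][100:340,180:400,::-1],None,fx=2.5,fy=2.5))
E
```

```text
time_s: 10.65
tcp_pos: [0.5648, -0.0312, 0.1819]
ee_rot: [-3.141, -0.0, 2.783]
force: [0.6, -0.1, -3.6]
grip_width: 0.0343
gripper_force: 60.3
time_s: 11.32
tcp_pos: [0.5039, -0.1577, 0.1821]
ee_rot: [-3.141, -0.0, 2.781]
force: [0.2, 0.1, -4.5]
grip_width: 0.0346
gripper_force: 60.4
time_s: 11.98
tcp_pos: [0.5048, -0.1564, 0.1823]
ee_rot: [-3.142, 0.0, 2.783]
force: [-0.1, -0.1, -4.8]
grip_width: 0.0344
gripper_force: 60.4
side 477
0.117 90 [ 0.4927 -0.1694] [ 0.5155 -0.1504]
0.132 47 [ 0.4977 -0.1647] [ 0.511  -0.1579]
0.147 47 [ 0.4982 -0.1643] [ 0.5113 -0.1568]
0.162 30 [ 0.4992 -0.1642] [ 0.5106 -0.1583]
0.177 37 [ 0.4854 -0.1816] [ 0.5225 -0.1371]
0.192 59 [ 0.4858 -0.1844] [ 0.521  -0.1641]
0.207 84 [ 0.487  -0.1841] [ 0.5218 -0.1398]
0.222 68 [ 0.4763 -0.2026] [ 0.5321 -0.1206]
0.237 13 [ 0.4983 -0.2007] [ 0.5129 -0.177 ]
0.252 2 [ 0.499  -0.2036] [ 0.4992 -0.2034]
block 1697 ((505.1577453613281, -158.60037231445312), (99.70889282226562, 97.73359680175781), 72.40747833251953)
top 0
block 672 ((510.84857177734375, -132.57461547851562), (51.669952392578125, 99.10100555419922), 72.45956420898438)
```

View pics/s3.png

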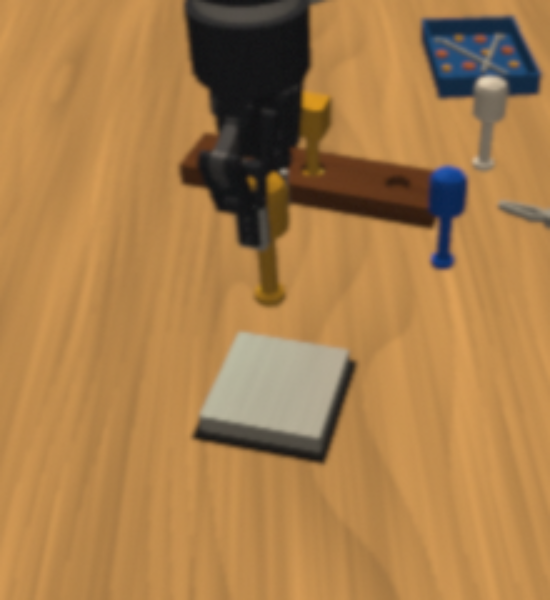

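Side view: the stake hangs upright with its foot at (269,295), over the block centre at (278,385) once the height difference is allowed for. The foot is at z of about 0.117 and the block top at 0.024. Lowering.

```bash
python3 -m inch '[0,0,0.3,0,0,0,3, 0,0,0.7,0,0,0,3, 0,0,0.9,0,0,0,3, 0,0,0.9,0,0,0,3, 0,0,0.9,0,0,0,3, 0,0,0.9,0,0,0,3, 0,0,0.6,0,0,0,3, 0,0,0.2,0,0,0,3]'
python3 -m inch '[0,0,0.4,0,0,0,3, 0,0,0.6,0,0,0,3, 0,0,0.6,0,0,0,3, 0,0,0.6,0,0,0,3, 0,0,0.5,0,0,0,3, 0,0,0.3,0,0,0,3, 0,0,0,0,0,0,3, 0,0,0,0,0,0,3]'
python3 - <<'E'
from rig import env,optics
import numpy as np
from h import *
t=env.sense()["tcp_pos"];print(t)
p=optics.capture("side"); Q=cloud(p).reshape(-1,3); I=p["image"].reshape(-1,3).astype(int)
br=(I[:,0]-I[:,2]>35)&(np.hypot(Q[:,0]-t[0],Q[:,1]-t[1])<.03)&(Q[:,2]>.028)&(Q[:,2]<.26)
H=Q[br]
for a in np.arange(H[:,2].min(),H[:,2].max(),.012):
    g=H[(H[:,2]>=a)&(H[:,2]<a+.012)]
    if len(g): print(round(a,3),len(g),(g.min(0)[:2]).round(4),(g.max(0)[:2]).round(4))
E
```

```text
time_s: 12.75
tcp_pos: [0.5041, -0.1562, 0.1266]
ee_rot: [3.141, -0.002, 2.783]
force: [0.0, 0.2, -4.5]
grip_width: 0.0345
gripper_force: 60.4
time_s: 13.42
tcp_pos: [0.5047, -0.1565, 0.0982]
ee_rot: [-3.142, -0.0, 2.783]
force: [-0.5, -0.4, -4.3]
grip_width: 0.0344
gripper_force: 60.4
[ 0.50469623 -0.15652213  0.09821223]
0.034 74 [ 0.4929 -0.1694] [ 0.5155 -0.1506]
0.046 28 [ 0.4976 -0.1648] [ 0.5101 -0.1583]
0.058 27 [ 0.4988 -0.165 ] [ 0.5108 -0.1586]
0.07 28 [ 0.4992 -0.1651] [ 0.511  -0.1566]
0.082 6 [ 0.5057 -0.164 ] [ 0.5098 -0.161 ]
0.094 13 [ 0.5045 -0.1821] [ 0.5201 -0.1648]
0.106 35 [ 0.5087 -0.1744] [ 0.5206 -0.1635]
0.118 39 [ 0.4852 -0.1763] [ 0.5217 -0.1405]
0.13 89 [ 0.4959 -0.175 ] [ 0.5242 -0.1381]
0.142 9 [ 0.4978 -0.1817] [ 0.5247 -0.1349]
0.154 7 [ 0.4974 -0.1858] [ 0.5249 -0.1489]
0.19 6 [ 0.4784 -0.1698] [ 0.4793 -0.1675]
0.202 1 [ 0.4796 -0.1683] [ 0.4796 -0.1683]
```

```bash
python3 -m inch '[0,0,0.2,0,0,0,3, 0,0,0.2,0,0,0,3, 0,0,0.15,0,0,0,3, 0,0,0.1,0,0,0,3, 0,0,0.05,0,0,0,3, 0,0,0.05,0,0,0,3, 0,0,0,0,0,0,3, 0,0,0,0,0,0,3]'
python3 -m inch '[0,0,0.03,0,0,0,3, 0,0,0.03,0,0,0,3, 0,0,0.03,0,0,0,3, 0,0,0.03,0,0,0,3, 0,0,0,0,0,0,3, 0,0,0,0,0,0,3, 0,0,0,0,0,0,3, 0,0,0,0,0,0,3]'
```

```text
time_s: 14.13
tcp_pos: [0.5047, -0.1566, 0.0908]
ee_rot: [-3.142, 0.0, 2.783]
force: [-0.3, -0.1, -4.2]
grip_width: 0.0344
gripper_force: 60.4
time_s: 14.8
tcp_pos: [0.5048, -0.1566, 0.0896]
ee_rot: [-3.141, 0.0, 2.783]
force: [0.1, -0.6, -3.8]
grip_width: 0.0346
gripper_force: 60.4
```

```bash
python3 -m inch '[0,0,0.03,0,0,0,3, 0,0,0.03,0,0,0,3, 0,0,0,0,0,0,3, 0,0,0,0,0,0,3, 0,0,0,0,0,0,3, 0,0,0,0,0,0,3, 0,0,0,0,0,0,3, 0,0,0,0,0,0,3]'
python3 -m inch '[0,0,0.02,0,0,0,3, 0,0,0.02,0,0,0,3, 0,0,0,0,0,0,3, 0,0,0,0,0,0,3, 0,0,0,0,0,0,3, 0,0,0,0,0,0,3, 0,0,0,0,0,0,3, 0,0,0,0,0,0,3]'
```

```text
time_s: 15.47
tcp_pos: [0.5047, -0.1566, 0.089]
ee_rot: [-3.142, 0.0, 2.783]
force: [0.7, -0.5, -4.6]
grip_width: 0.0346
gripper_force: 60.4
time_s: 16.13
tcp_pos: [0.5048, -0.1566, 0.0886]
ee_rot: [-3.142, 0.0, 2.783]
force: [-0.7, 0.3, -5.0]
grip_width: 0.0345
gripper_force: 60.4
```

```bash
python3 -m inch '[0,0,0.02,0,0,0,3, 0,0,0.02,0,0,0,3, 0,0,0,0,0,0,3, 0,0,0,0,0,0,3, 0,0,0,0,0,0,3, 0,0,0,0,0,0,3, 0,0,0,0,0,0,3, 0,0,0,0,0,0,3]'
python3 -m inch '[0,0,0.02,0,0,0,3, 0,0,0.02,0,0,0,3, 0,0,0,0,0,0,3, 0,0,0,0,0,0,3, 0,0,0,0,0,0,3, 0,0,0,0,0,0,3, 0,0,0,0,0,0,3, 0,0,0,0,0,0,3]'
```

```text
time_s: 16.8
tcp_pos: [0.5049, -0.1567, 0.0885]
ee_rot: [-3.141, 0.001, 2.783]
force: [-0.1, 0.4, 1.9]
grip_width: 0.0344
gripper_force: 60.9
time_s: 17.47
tcp_pos: [0.5051, -0.1567, 0.0885]
ee_rot: [-3.141, 0.001, 2.783]
force: [-0.9, 0.7, 5.9]
grip_width: 0.0345
gripper_force: 61.4
```

Contact felt: the force has gone from -4.6 to about +6 N. Easing the grip and then opening slowly.

```bash
python3 -m inch '[0,0,-0.02,0,0,0,3.2, 0,0,0,0,0,0,3.3, 0,0,0,0,0,0,3.4, 0,0,0,0,0,0,3.45, 0,0,0,0,0,0,3.5, 0,0,0,0,0,0,3.55, 0,0,0,0,0,0,3.6, 0,0,0,0,0,0,3.65]' 20
python3 -m inch '[0,0,0,0,0,0,3.7, 0,0,0,0,0,0,3.8, 0,0,0,0,0,0,3.9, 0,0,0,0,0,0,4, 0,0,0,0,0,0,4.1, 0,0,0,0,0,0,4.2, 0,0,0,0,0,0,4.3, 0,0,0,0,0,0,4.5]'
python3 -m inch '[0,0,0,0,0,0,4.8, 0,0,0,0,0,0,5.2, 0,0,0,0,0,0,5.6, 0,0,0,0,0,0,6, 0,0,0,0,0,0,6.5, 0,0,0,0,0,0,7, 0,0,0,0,0,0,7.5, 0,0,0,0,0,0,8]'
python3 - <<'E'
from rig import env,optics
import cv2
p=optics.capture("side"); cv2.imwrite("pics/s4.png",cv2.resize(p["image"][100:340,180:400,::-1],None,fx=2.5,fy=2.5))
E
```

```text
time_s: 18.13
tcp_pos: [0.5047, -0.1565, 0.0877]
ee_rot: [-3.142, -0.0, 2.783]
force: [0.2, 0.4, 1.0]
grip_width: 0.0362
gripper_force: 0.2
time_s: 18.8
tcp_pos: [0.5048, -0.1566, 0.088]
ee_rot: [-3.142, 0.0, 2.783]
force: [1.2, -0.4, -0.4]
grip_width: 0.045
gripper_force: 0.0
time_s: 19.47
tcp_pos: [0.5048, -0.1566, 0.088]
ee_rot: [-3.142, 0.0, 2.783]
force: [0.6, -1.0, -0.2]
grip_width: 0.0799
gripper_force: 0.0
```

View pics/s4.png

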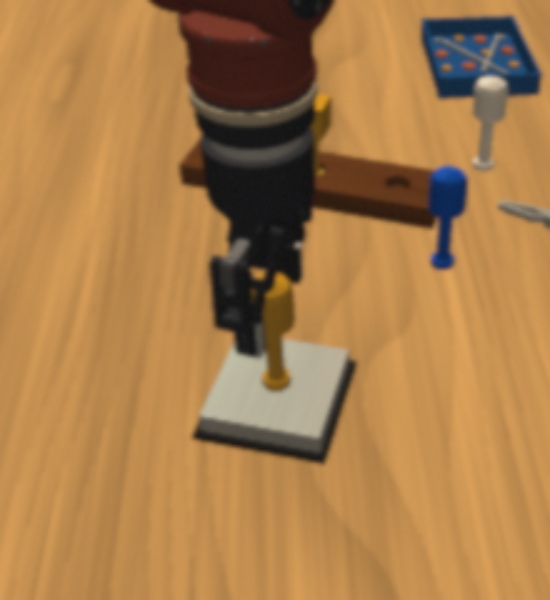

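The stake stands alone on the block, with its foot at (277,380) at the block's middle, and the fingers are clear of it. Retreating straight up.

```bash
python3 -m inch '[0,0,-0.1,0,0,0,8.5, 0,0,-0.3,0,0,0,8.5, 0,0,-0.6,0,0,0,8.5, 0,0,-1,0,0,0,8.5, 0,0,-1,0,0,0,8.5, 0,0,-1,0,0,0,8.5, 0,0,-1,0,0,0,8.5, 0,0,-1,0,0,0,8.5]'
python3 -m inch '[0,0,-1,0,0,0,8.5, 0,0,-1,0,0,0,8.5, 0,0,-1.2,0,0,0,8.5, 0,0,-1.2,0,0,0,8.5, 0,0,-1,0,0,0,8.5, 0,0,-0.5,0,0,0,8.5, 0,0,0,0,0,0,8.5, 0,0,0,0,0,0,8.5]'
python3 -m inch '[0,0,0,0,0,0,8.5, 0,0,0,0,0,0,8.5, 0,0,0,0,0,0,8.5, 0,0,0,0,0,0,8.5, 0,0,0,0,0,0,8.5, 0,0,0,0,0,0,8.5, 0,0,0,0,0,0,8.5, 0,0,0,0,0,0,8.5]'
python3 - <<'E'
from rig import env,optics
import cv2,numpy as np
from h import *
p=optics.capture("side"); Q=cloud(p).reshape(-1,3); I=p["image"].reshape(-1,3).astype(int)
br=(I[:,0]-I[:,2]>35)&(np.hypot(Q[:,0]-.505,Q[:,1]+.157)<.04)&(Q[:,2]>.028)&(Q[:,2]<.16)
H=Q[br]
for a in np.arange(.028,.14,.014):
    g=H[(H[:,2]>=a)&(H[:,2]<a+.014)]
    if len(g): print(round(a,3),len(g),(g.min(0)[:2]).round(4),(g.max(0)[:2]).round(4))
print(H[:,2].max(), env.sense()["time_s"])
cv2.imwrite("pics/s5.png",cv2.resize(p["image"][100:340,180:420,::-1],None,fx=2.5,fy=2.5))
E
```

```text
time_s: 20.18
tcp_pos: [0.505, -0.1567, 0.1495]
ee_rot: [-3.141, 0.001, 2.783]
force: [0.0, -0.7, 0.3]
grip_width: 0.085
gripper_force: 0.0
time_s: 20.85
tcp_pos: [0.5048, -0.1566, 0.207]
ee_rot: [-3.142, 0.0, 2.783]
force: [-0.4, -0.6, 1.0]
grip_width: 0.0851
gripper_force: 0.0
time_s: 21.52
tcp_pos: [0.5047, -0.1566, 0.207]
ee_rot: [-3.142, 0.0, 2.783]
force: [0.3, 0.8, -0.2]
grip_width: 0.0847
gripper_force: 0.0
0.028 67 [ 0.4924 -0.1699] [ 0.515  -0.1478]
0.042 31 [ 0.4993 -0.1643] [ 0.51   -0.1602]
0.056 32 [ 0.499  -0.1644] [ 0.5107 -0.1576]
0.07 26 [ 0.4991 -0.1652] [ 0.5112 -0.1564]
0.084 42 [ 0.4872 -0.1761] [ 0.5219 -0.1576]
0.098 101 [ 0.4876 -0.1756] [ 0.5222 -0.1559]
0.112 115 [ 0.4871 -0.1756] [ 0.5212 -0.1486]
0.126 172 [ 0.4893 -0.1738] [ 0.5213 -0.1436]
0.13493989005701784 21.5667
```

View pics/s5.png

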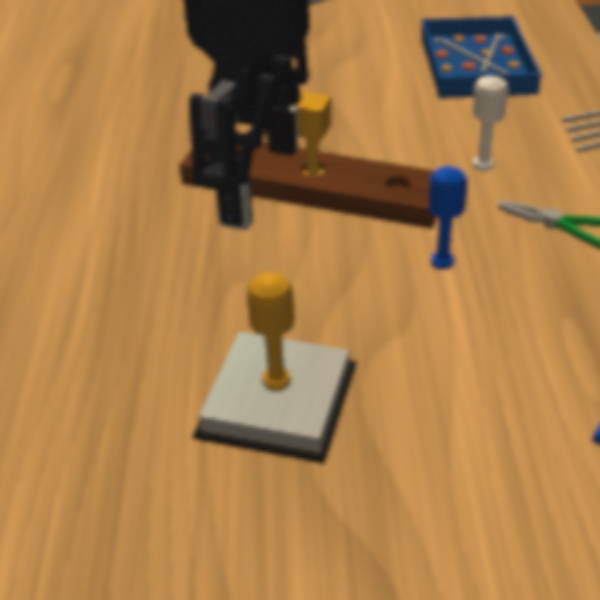

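The stake stands upright and still, with its foot at (276,380) and dome at (270,285). Its measured axis is about (0.504, -0.158), its top is at z = 0.135, and the gripper is well above it. Handing in.

```bash
python3 -c "
from rig import env
print(env.finish_job())"
```

```text
the job is handed in; nothing more can be done
None
```

The brass dome stake stands upright, released and still in the middle of the bench block, the other two stakes were left in the stand, and the job was handed in at about 21.6 s; the hand-in returned no verdict.

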